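# Clamp a turned bush in the V fixture with the slip-clutch knob

### The arm

A 6-joint arm with a two-finger parallel gripper is mounted at the origin on the work surface. World frame = base frame: x ahead of the robot, y to its left, z up, the work surface at z = 0. Lengths are in m, angles in rad, forces in N, time in s.
With the tool pointing down it reaches from about 0.4 to 0.925 m from the base axis. Payload 12.5 kg.
Tool frame: the origin (TCP) lies midway between the tips of the shut fingers; the grasp point (between the pads) lies 19 mm behind it; z points along the fingers, y is the direction in which the jaws open and shut (so a half turn about z gives the same grasp; the last joint's range is limited). The gripper opens to 95 mm and grips with 3 to 60 N. Pads are 20 mm wide; open, the fingers measure 119 mm over their backs; the gripper's body (75 mm by 180 mm) begins 59 mm behind the grasp point.
Start: joints at [-1.391, 0.491, 1.559, -0, 1.092, -0.106], TCP at [0.176, -0.6, 0.215] pointing down, gripper open.
Joint ranges: [-3.1, 3.1], [-0.84, 2.19], [0.05, 2.79], [-1.13, 4.28], [0.06, 2.93], [-2.69, 2.69]. Speed limits (rad/s): [2.22, 2.22, 2.79, 3.14, 3.14, 3.14].

### API

Orientations are given as a 3x3 rotation matrix whose columns are the frame's x, y, z axes.
In Python, from plant import r, vision, workorder, spot_in gives the robot as it stands.
- The arm moves only by the tool carry_out, never from a script. Its argument "commands" is a list of rows, each a list of 7 numbers: the shift along the tool's x, y, z in units of 25 mm (1.0 is 25 mm), then the turn, a rotation vector about the tool's x, y, z in units of 5 degrees (1.0 is 5 degrees), then the opening, from 0 (shut) to 1 (fully open). A call has 1 to 10 rows; each row is the pose to reach, as a shift and turn from the pose commanded when the call began, along the tool's axes at that moment; what a row does not reach only later rows make up. A row lasts 1/12 s, in which the tool goes at most 41.7 mm and 7.16 degrees, less where a joint would pass 70% of its speed; a pose out of reach is approached as far as the arm can. A call with a gripper value outside its range is refused whole. The fingers move at their own pace and stop on an object; "force" is the grip in N (left out, the last holds). Time passes only in rows, so rows that repeat a pose let the fingers close. It gives the time, the measured TCP pose, the force and the opening at its end, in the units of the state.
- r.get_obs(): the state, without advancing time (a new reading comes with each control period).
- vision.capture(name): name is "scene" or "side" or "wrist"; returns (picture, depth): 420x560x3 uint8, blue, green, red; 420x560 float32, m along the optical axis (not along the pixel's ray), 0 where there is no reading.
- vision.calibration(name): a dict with "mtx" (3x3 intrinsics, pixels), "R" (3x3) and "t" (3): a world point X has camera coordinates R X + t. Camera axes: x right, y down, z forward; pixel columns grow to the right and rows downward; lengths in m; the calibration is good to about 2 mm. A picture is of the moment at which its call begins: read the wrist's pose just before it. calibration takes no time and is no camera call; for the wrist camera it gives the pose at the moment of the call.
- workorder.hand_in(): hands the job in, once; it reports no verdict.
Trained networks look in the newest picture that a camera, given by its name, has taken for a name from the list of things; names that differ only in an ending like _2 or _b are one class to them, and where a whole thing is asked for, a point or a joint stands for the part that bears it (a point fixed in the world has none). Each returns a list of dicts, best first, with "conf" (0 to 1); they miss things now and then, are a little off and sometimes report something else, mostly with a low value. They report only what shows in the picture. A call takes as long as a camera call. They do not tell look-alikes from the thing itself.
- spot_in(camera, target): "at" ([column, row] in pixels, amid what is visible of it).
The state is a dict: "clock": time; "joint_pos": joint angles; "qd": joint speeds; "joint_efforts": joint torques, N m; "tool_pos": TCP position; "tcp_rot": TCP orientation; "wrist_force": force on the tool from outside, world axes, zero at the start; "ft_torque": the same for the moment, N m; "width": opening from 0.0 (shut) to 1.0 (fully open).
Only numpy, scipy, OpenCV 4.12 (cv2) and the standard library are available. Lean on these libraries where they do the work, as an engineer would, in place of code of your own. Each camera call takes 0.05 s, during which the arm holds its last target.

### The job

Gently stand the tall plain bush upright in the V of the clamping fixture and let go of it. Then turn the fixture's knob clockwise until the jaw holds the bush and the knob slips: stop after two or three clicks, no more, let go, and leave the bush clamped upright. Leave the other two turned parts where they are.

Things in the scene. Friction and masses are not known exactly. Their poses are not given: they have to be found in the camera images.
- bush: the part to clamp: a plain steel bush, a straight cylinder 36 mm in diameter and 55 mm tall with a 22 mm bore, about 0.2 kg, standing on the table; origin at the centre of its underside, z up along its axis
- ring_short: leave alone: a steel ring 36 mm in diameter, only 20 mm tall; origin at the centre of its underside
- bush_flanged: leave alone: a steel bush 48 mm tall with a flange at its foot (flange 50 mm across, 7 mm thick, barrel 32 mm across); origin at the centre of its underside
- fixture: aluminium clamping fixture fixed to the table; foot 190 x 70 x 16 mm, its upper face is the bed. Origin at the centre of its underside, z up, x axis from the V stop (at x = -40 mm) to the gearbox with the knob (axis at x = 64 mm). The V stop stands 24 mm above the bed, is 48 mm wide and opens to +x; the grey gearbox, 58 x 60 mm, is 45 mm high above the table
- seat (a point): point on the bed, 16 mm above the table, where the centre of the bush's underside lies when the bush is pressed fully into the V; axes as the fixture's
- jaw: sliding steel jaw, 40 mm wide, 24 mm high above the bed; origin at the foot of the middle of its flat clamping face, which looks along the fixture's -x to the V. Turning the knob clockwise moves it to the V, 6 mm per rad once the free play of the knob is taken up. At the start it leaves 5 to 9 mm of play for the bush; closing, it pushes the bush into the V. It stays when the knob is let go
- knob_grip (a point): middle of the knob's grip, on its vertical axis, 77 mm above the table: a black round fluted sleeve on top of the gearbox, 34 mm in diameter, to be gripped between 57 and 91 mm above the table; below it a skirt 44 mm across. The sleeve is sprung to the core: it winds up 0.67 rad per N m (about 0.25 rad at slip) and unwinds when let go
- knob_dot (a point): white index line on the top of the knob's core, 3 mm from the axis, 92 mm above the table; turns with the core. Its distance from screw_dot is 0 at the start and grows as the clutch slips: at two to three clicks (60 to 90 degrees) they are about 3 to 4.2 mm apart, hardly more than the error of a measured position, so go by feel
- screw_dot (a point): dark line on the steel end of the spindle, flush in the middle of the knob's top (11 mm across), 3 mm from the axis; turns with the spindle that drives the jaw, as does the steel collar (56 mm across) under the knob, which has a dark line on its rim that starts in line with a white one on the knob's skirt
- knob: the knob's core and skirt, origin on its axis at the skirt's foot. Clockwise from above closes the jaw; several grasps. First comes free play of up to 2.2 rad, never the same (0.03 N m), then it runs at 0.22 N m; when the jaw bears on the bush the torque rises within 0.2 rad and the clutch slips at 0.30 to 0.42 N m, rising and falling once for each click (0.52 rad of slip)
There are look-alikes about, which are no part of the job. Leave any green or orange look-alike of the bush alone. Of the things that look like the fixture, the smaller one is meant.

How it is judged:
On the way, in this order (a step that is already met when the one before it is completed fails the run):
1. the tall plain bush stands upright on the fixture's bed between the V and the jaw, let go (horizontal distance between bush and seat below 0.012 m and z of bush in the frame of seat between -0.003 and 0.003 m and angle between bush's own z axis and vertical below 0.08 rad and contact force between the fingers and bush below 0.1 N), for 0.2 s.
2. the jaw bears on the bush and the knob's clutch has slipped by about two clicks (horizontal distance between knob_dot and screw_dot above 0.0016 m and contact force between jaw and bush above 15 N), for 0.1 s.
At the end, for the whole second after the job is handed in: the tall plain bush stands upright (within 0.06 rad) on the bed (within 3 mm), within 4 mm of its seat in the V, clamped by the jaw with more than 15 N and at rest; the clutch has slipped two or three clicks: knob dot and screw dot are 1.6 to 5.1 mm apart (all of step 2 and horizontal distance between bush and seat below 0.004 m and z of bush in the frame of seat between -0.003 and 0.003 m and angle between bush's own z axis and vertical below 0.06 rad and horizontal distance between knob_dot and screw_dot below 0.0051 m and linear speed of bush below 0.01 m/s); the robot touches nothing.
It fails at once if the knob is turned on after it slips, beyond three clicks (dots more than 5.1 mm apart) (horizontal distance between knob_dot and screw_dot above 0.0051 m).
It fails at once if one of the other two turned parts is moved by more than 20 mm (distance of any of ring_short, bush_flanged from where it was at the start of the episode above 0.02 m).
It fails at once if the bush is driven against the fixture with more than 130 N (contact force between bush and fixture above 130 N).
It also fails if it takes over 72 s, if anything falls off the work surface, if the arm or the gripper's body presses on something with over 40 N, if the wrist force passes 120 N, or if a joint passes its speed limit or range.

## Working session

There is one attempt and no reset: what is moved stays moved. The work goes in short steps, Python scripts to look and compute and a tool call to move; the robot and the scene stay as the last step left them, time stands still between calls to the robot, and variables do not carry over. Pictures are saved under pics/ and viewed, and the job is handed in when it is done.

Besides the shell and the picture viewer there is one more tool, called after "Call:" as name(argument=value, ...), one argument or row to a line, values as JSON. carry_out: Moves the arm, as the interface text tells. Its arguments: {"type":"object","properties":{"commands":{"type":"array","items":{"type":"array","items":{"type":"number"}}},"force":{"type":"number"}},"required":["commands"]}

```bash
ls; mkdir -p pics
cat > h.py <<'E'
import numpy as np, cv2
from plant import r, vision, workorder, spot_in
def cap(c,n=None):
    p,d=vision.capture(c); K=vision.calibration(c)
    if n: cv2.imwrite(f'pics/{n}.png',p)
    return p,d,K
def world(K,uv,z=None,d=None):
    M=np.array(K['mtx']);R=np.array(K['R']);t=np.array(K['t'])
    ray=np.linalg.solve(M,[uv[0],uv[1],1.0])
    if d is not None: return R.T@(ray*d-t)
    o=-R.T@t; v=R.T@ray
    return o+v*(z-o[2])/v[2]
def cloud(K,d):
    M=np.array(K['mtx']);R=np.array(K['R']);t=np.array(K['t'])
    v,u=np.mgrid[:d.shape[0],:d.shape[1]]
    P=np.stack([(u-M[0,2])/M[0,0]*d,(v-M[1,2])/M[1,1]*d,d],-1)
    return (P-t)@R
def proj(K,X):
    c=np.array(K['R'])@np.array(X)+np.array(K['t']); p=np.array(K['mtx'])@c; return p[:2]/p[2]
E
python3 - <<'E'
from h import *
o=r.get_obs(); print(o)
for c in ['scene','side','wrist']:
    p,d,K=cap(c,c+'0')
    print(c,K['mtx'],K['R'],K['t'])
    for n in ['bush','fixture','knob','ring_short','bush_flanged','jaw']:
        if c=='wrist' : continue
        print(c,n,[(x['at'],round(x['conf'],2)) for x in spot_in(c,n)])
E
```

```text
pics
{'clock': 0.0, 'joint_pos': array([-1.39060672e+00,  4.91533470e-01,  1.55944280e+00, -1.46659916e-05,
        1.09171827e+00, -1.05621272e-01]), 'qd': array([-8.88432987e-04,  1.95488909e-04, -7.40686486e-05,  2.23986403e-04,
       -8.45845305e-04, -2.38468111e-04]), 'joint_efforts': array([-2.70351984e-04, -6.12632990e+01, -2.58179820e+01,  6.92579267e-02,
        4.82131785e-02, -8.22820152e-05]), 'tool_pos': array([ 0.17617091, -0.59940032,  0.21408025]), 'tcp_rot': array([[ 9.59431455e-01,  2.81941908e-01, -2.10279831e-04],
       [ 2.81941967e-01, -9.59430851e-01,  1.08171324e-03],
       [ 1.03231338e-04, -1.09711642e-03, -9.99999393e-01]]), 'wrist_force': array([0.77677435, 0.87891544, 0.27340604]), 'ft_torque': array([ 0.02571262,  0.06743563, -0.01185163]), 'width': 1.0018166300510019}
scene [[466.53254344   0.         277.8119964 ]
 [  0.         466.53254344 210.51789758]
 [  0.           0.           1.        ]] [[-3.93285436e-01  9.19416405e-01 -1.97013260e-04]
 [ 6.53762358e-01  2.79499773e-01 -7.03188919e-01]
 [-6.46468363e-01 -2.76682761e-01 -7.11003028e-01]] 
[... 727 characters left out ...]
3072074 0.13723396 0.6590268 ]
side bush [([256.5, 233.9], 0.98), ([233.0, 212.6], 0.9), ([301.9, 257.9], 0.88)]
side fixture [([295.2, 163.1], 0.92), ([360.4, 367.8], 0.58)]
side knob [([423.7, 333.4], 0.77), ([314.1, 142.3], 0.72)]
side ring_short [([201.1, 323.5], 0.69)]
side bush_flanged [([188.3, 265.3], 0.88)]
side jaw [([284.0, 157.2], 0.79), ([359.9, 360.0], 0.79)]
wrist [[326.85900767   0.         280.68976789]
 [  0.         326.85900767 207.10468996]
 [  0.           0.           1.        ]] [[ 2.81167273e-01 -9.59658740e-01 -2.58779422e-04]
 [-9.20459593e-01 -2.69758706e-01  2.82815095e-01]
 [-2.71475786e-01 -7.92801530e-02 -9.59174413e-01]] [-0.62583145 -0.03272216  0.39092971]
```

View pics/scene0.png

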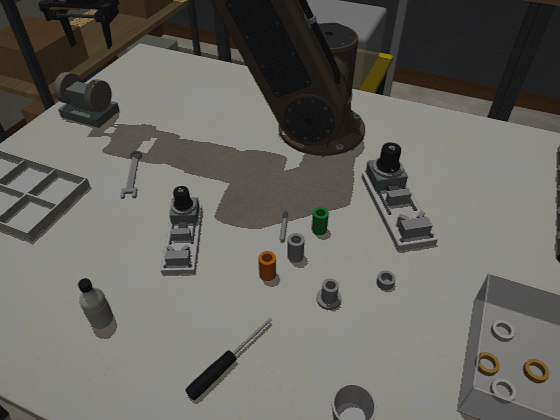

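View pics/side0.png

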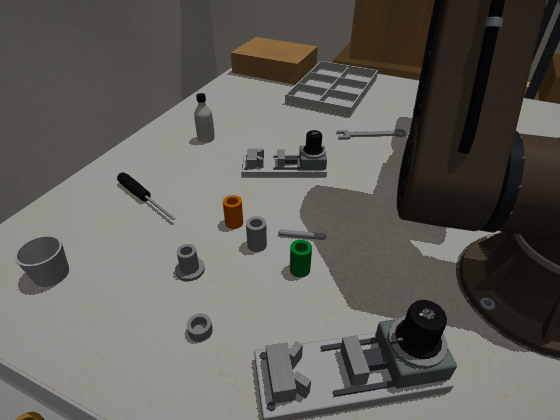

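View pics/wrist0.png

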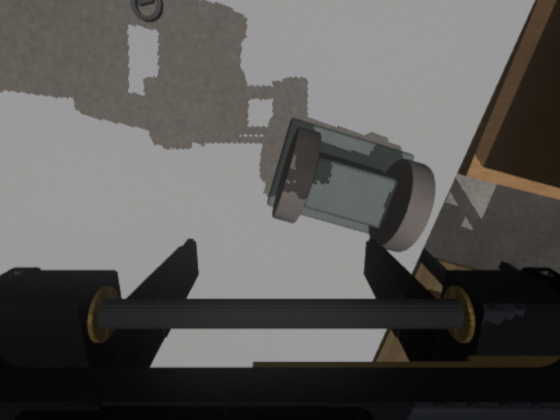

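Scene view: the things that could be taken for the bush are grey at (296,246), orange at (267,264), green at (320,220), the flanged one at (330,292) and the ring at (386,280). I choose the plain grey one. There are two fixtures, left at (181,230) and right at (400,200), so I'll measure both and take the smaller.

Run:
```python
from h import *
D={}
for c in ['scene','side']:
    p,d,K=cap(c); W=cloud(K,d); D[c]=(p,W,K)
    np.savez(f'{c}.npz',p=p,W=W,d=d)
    boxes={'scene':{'FL':(155,180,205,275),'FR':(355,135,440,250),'bush':(284,230,307,266)},
           'side':{'FL':(235,125,335,180),'FR':(245,295,455,415),'bush':(242,213,272,253)}}[c]
    for n,(a,b,e,f) in boxes.items():
        w=W[b:f,a:e].reshape(-1,3); w=w[(d[b:f,a:e].ravel()>0)&(w[:,2]>0.008)&(w[:,2]<.15)]
        print(c,n,len(w),'zmax',np.percentile(w[:,2],99.5).round(4))
        r_=cv2.minAreaRect(w[:,:2].astype(np.float32)*1000); print('  rect',r_)
        print('  zhist',np.histogram(w[:,2],bins=np.arange(.008,.13,.008))[0])
p,W,K=D['scene']
a=cv2.resize(p[140:280,150:440],None,fx=2.7,fy=2.7,interpolation=cv2.INTER_CUBIC); cv2.imwrite('pics/crop1.png',a)
```

```text
scene FL 2531 zmax 0.0927
  rect ((524.8292846679688, -141.20114135742188), (191.08984375, 70.6234359741211), 24.763240814208984)
  zhist [645 449 252 444 255 182  41  42  37  53 131   0   0   0   0]
scene FR 3992 zmax 0.1212
  rect ((173.7115478515625, 226.7841339111328), (415.77862548828125, 94.001953125), 34.37477493286133)
  zhist [ 261 1255  308  289  279  679  214  217   63   52   48   56   62  148
   61]
scene bush 419 zmax 0.0565
  rect ((446.8505859375, 92.86933898925781), (88.39733123779297, 34.99241638183594), 30.057634353637695)
  zhist [ 46  44  39  63  65 153   9   0   0   0   0   0   0   0   0]
side FL 2299 zmax 0.0939
  rect ((523.1815795898438, -140.97622680664062), (188.85955810546875, 73.34902954101562), 25.32840347290039)
  zhist [328 659 246 212 358 157  64  47  52  55 121   0   0   0   0]
side FR 14722 zmax 0.1226
  rect ((239.4715576171875, 272.55487060546875), (248.65769958496094, 92.87425994873047), 34.252193450927734)
  zhist [ 407 5393 1120  720  791 2429  893  866  409  151  157  154  161  272
  799]
side bush 617 zmax 0.0578
  rect ((480.3516540527344, 87.23351287841797), (35.42237091064453, 84.43354034423828), 37.067501068115234)
  zhist [ 67  65  73  72  98 175  67   0   0   0   0   0   0   0   0]
```

View pics/crop1.png

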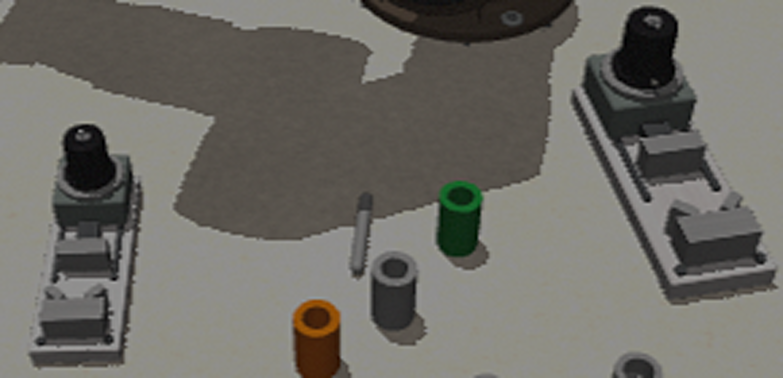

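Run:
```python
from h import *
from scipy.optimize import least_squares
for c in ['scene','side']:
    z=np.load(c+'.npz'); W,p,d=z['W'],z['p'],z['d']
    m=(np.hypot(W[...,0]-.525,W[...,1]+.141)<.13)&(d>0)
    def mm(lo,hi): return m&(W[...,2]>lo)&(W[...,2]<hi)
    k=W[mm(.087,.097)]; (cx,cy),rad=cv2.minEnclosingCircle((k[:,:2]*1000).astype(np.float32)); print(c,'knobtop',cx,cy,rad,k[:,2].mean())
    ks=W[mm(.058,.088)]
    f=lambda q:np.hypot(ks[:,0]-q[0],ks[:,1]-q[1])-.017
    s=least_squares(f,[cx/1000,cy/1000],loss='soft_l1',f_scale=.001); print('  sleeve fit',s.x, np.abs(s.fun).mean())
    f=W[mm(.011,.06)]; print('  rect',cv2.minAreaRect((f[:,:2]*1000).astype(np.float32)))
    bx={'scene':(284,230,307,266),'side':(242,213,272,253)}[c]
    mb=np.zeros(d.shape,bool); mb[bx[1]:bx[3],bx[0]:bx[2]]=1
    t=W[mb&(W[...,2]>.050)&(W[...,2]<.062)]; print('  bush top',cv2.minEnclosingCircle((t[:,:2]*1000).astype(np.float32)),t[:,2].mean())
    sd=W[mb&(W[...,2]>.008)&(W[...,2]<.052)]; c0=t[:,:2].mean(0)
    sd=sd[np.hypot(*(sd[:,:2]-c0).T)<.03]; sd=sd[np.hypot(*(sd[:,:2]-c0).T)>.014]
    s=least_squares(lambda q:np.hypot(sd[:,0]-q[0],sd[:,1]-q[1])-.018,c0,loss='soft_l1',f_scale=.001); print('  bush side fit',s.x,np.abs(s.fun).mean(),len(sd))
    # other objects on table nearby
    for n,(X,Y) in {}.items(): pass
    # occupancy map
    g=W[(d>0)&(W[...,2]>.012)&(W[...,2]<.2)&(W[...,0]>.3)&(W[...,0]<.8)&(np.abs(W[...,1])<.4)]
    im=np.zeros((400,250),np.uint8); im[((g[:,1]+.4)*500).astype(int).clip(0,399),((g[:,0]-.3)*500).astype(int).clip(0,249)]=255
    n,_,st,ce=cv2.connectedComponentsWithStats(cv2.dilate(im,np.ones((3,3))))
    for i in range(1,n):
        if st[i,4]>20: print('   obj',(ce[i]/500+[.3,-.4]).round(3),(st[i,2:4]*2))
```

```text
scene knobtop 465.65277099609375 -167.53675842285156 17.342382431030273 0.09065429287007193
  sleeve fit [ 0.46533925 -0.16901142] 0.0009528693417323259
  rect ((524.9137573242188, -141.26531982421875), (191.0908203125, 70.42530822753906), 24.882713317871094)
  bush top ((466.7984313964844, 105.245361328125), 19.40871238708496) 0.05371143510460177
  bush side fit [0.46684845 0.10500624] 0.0008186590229215781 226
   obj [ 0.527 -0.139] [204 140]
   obj [ 0.763 -0.176] [48 48]
   obj [0.373 0.041] [24 14]
   obj [0.535 0.069] [44 42]
   obj [0.736 0.087] [166  74]
   obj [0.468 0.104] [42 40]
   obj [0.373 0.126] [44 40]
   obj [0.544 0.207] [40 38]
   obj [0.326 0.318] [ 74 128]
   obj [0.742 0.312] [72 74]
   obj [0.461 0.3  ] [44 42]
side knobtop 464.2545471191406 -167.7176971435547 18.086950302124023 0.09196586366402935
  sleeve fit [ 0.46517914 -0.16899261] 0.0009342587357128469
  rect ((523.1578369140625, -140.94180297851562), (189.06166076660156, 73.02652740478516), 25.047285079956055)
  bush top ((467.1706848144531, 105.25254821777344), 19.42148780822754) 0.055035859323512376
  bush side fit [0.4669607  0.10456823] 0.0007106413507902619 355
   obj [ 0.754 -0.174] [48 46]
   obj [ 0.524 -0.135] [202 122]
   obj [0.399 0.051] [86 34]
   obj [0.534 0.07 ] [44 44]
   obj [0.736 0.088] [164  74]
   obj [0.465 0.105] [40 44]
   obj [0.371 0.126] [42 42]
   obj [0.542 0.207] [38 40]
   obj [0.323 0.324] [ 70 124]
   obj [0.324 0.278] [10 14]
   obj [0.751 0.315] [78 76]
   obj [0.46 0.3 ] [42 42]
```

```bash
cat >> h.py <<'E'
from scipy.spatial.transform import Rotation as Ro
def rot(yaw):
    c,s=np.cos(yaw),np.sin(yaw); return np.array([[c,s,0],[s,-c,0],[0,0,-1.]])
def cmd(pos,yaw,o=None,frm=None):
    o=o or r.get_obs(); R=np.array(o['tcp_rot']); p=np.array(o['tool_pos'])
    if frm is not None: p,R=frm
    sh=R.T@(np.array(pos)-p)/.025; tu=Ro.from_matrix(R.T@rot(yaw)).as_rotvec()/np.deg2rad(5)
    print('shift',sh.round(2),'turn',tu.round(2)); return sh,tu
def st():
    o=r.get_obs(); R=o['tcp_rot']; print('t',round(o['clock'],2),'p',np.round(o['tool_pos'],4),'yaw',round(np.degrees(np.arctan2(R[1,0],R[0,0])),2),'F',np.round(o['wrist_force'],2),'T',np.round(o['ft_torque'],3),'w',round(o['width'],3),'j',np.round(o['joint_pos'],2)); return o
E
python3 - <<'E'
from h import *
o=st(); K=vision.calibration('wrist'); R=np.array(K['R']);t=np.array(K['t']); C=-R.T@t
T=np.array(o['tcp_rot'])
print('cam in tool',T.T@(C-o['tool_pos']),'axes in tool\n',(R@T).round(3))
cmd([.5,-.2,.22],np.radians(25))
E
```

```text
t 0.85 p [ 0.1762 -0.5997  0.2147] yaw 16.37 F [-0.55  0.1   0.11] T [ 0.034  0.03  -0.009] w 0.999 j [-1.39  0.49  1.56 -0.    1.09 -0.11]
cam in tool [ 0.07867032  0.00100167 -0.16935395] axes in tool
 [[-0.001  1.     0.   ]
 [-0.959 -0.001 -0.283]
 [-0.283 -0.001  0.959]]
shift [ 16.93 -11.69  -0.21] turn [ 0.    0.   -1.73]
```

Call:
carry_out(
  commands=[
    [8, -6, 0, 0, 0, -1.7, 1],
    [17.5, -11, 0, 0, 0, -1.7, 1],
    [17.5, -11, 0, 0, 0, -1.7, 1],
    [17.5, -11, 0, 0, 0, -1.7, 1],
    [17.5, -11, 0, 0, 0, -1.7, 1],
    [17.5, -11, 0, 0, 0, -1.7, 1],
    [17.5, -11, 0, 0, 0, -1.7, 1],
    [17.5, -11, 0, 0, 0, -1.7, 1],
    [17.5, -11, 0, 0, 0, -1.7, 1],
    [17.5, -11, 0, 0, 0, -1.7, 1],
  ],
  force=25,
)

```text
clock: 1.68
tool_pos: [0.4526, -0.2854, 0.2149]
tcp_rot: [[0.907, 0.421, 0.0], [0.421, -0.907, -0.0], [0.0, 0.001, -1.0]]
wrist_force: [1.2, -1.2, 0.9]
width: 0.995
```

Run:
```python
from h import *
st(); cmd([.51,-.147,.21],np.radians(25))
```

```text
t 1.68 p [ 0.4526 -0.2854  0.2149] yaw 24.87 F [ 1.25 -1.2   0.93] T [-0.081 -0.034 -0.04 ] w 0.995 j [-0.69  0.36  1.78 -0.    1.    0.45]
shift [ 4.41 -4.06  0.19] turn [ 0.01 -0.   -0.03]
```

Call:
carry_out(
  commands=[
    [4.4, -4.0, 0.2, 0, 0, 0, 1],
    [4.4, -4.0, 0.2, 0, 0, 0, 1],
    [4.4, -4.0, 0.2, 0, 0, 0, 1],
    [4.4, -4.0, 0.2, 0, 0, 0, 1],
    [4.4, -4.0, 0.2, 0, 0, 0, 1],
    [4.4, -4.0, 0.2, 0, 0, 0, 1],
  ],
)

```text
clock: 2.18
tool_pos: [0.5096, -0.149, 0.2097]
tcp_rot: [[0.906, 0.423, 0.0], [0.423, -0.906, -0.0], [-0.0, 0.0, -1.0]]
wrist_force: [-0.2, -0.3, 0.6]
width: 1.0
```

Run:
```python
from h import *
st(); p,d,K=cap('wrist','w1'); W=cloud(K,d); np.savez('w1.npz',p=p,d=d,W=W,**{k:np.array(K[k]) for k in K})
```

```text
t 2.18 p [ 0.5096 -0.149   0.2097] yaw 25.03 F [-0.2  -0.31  0.6 ] T [ 0.019 -0.004 -0.026] w 1.0 j [-0.41  0.36  1.79 -0.    0.98  0.73]
```

View pics/w1.png

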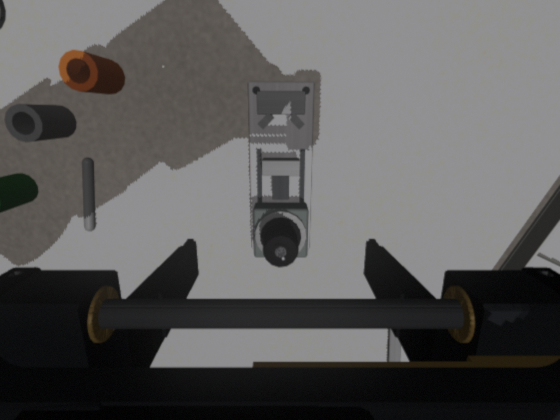

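Run:
```python
from h import *
z=np.load('w1.npz'); W,p,d=z['W'],z['p'],z['d']
a=np.radians(25.0); ux=-np.array([np.cos(a),np.sin(a)]); uy=np.array([-ux[1],ux[0]])
c0=np.array([.524,-.141])
q=W[...,:2]-c0; fx=q@ux; fy=q@uy; Z=W[...,2]
m=(d>0)&(abs(fx)<.12)&(abs(fy)<.045)&(Z>.009)&(Z<.05)
print('foot rect',cv2.minAreaRect((W[m][:,:2]*1000).astype(np.float32)))
t=(d>0)&(abs(fx)<.12)&(abs(fy)<.04)&(Z>.034)&(Z<.047)
print('fy range per fx of top (z~40)')
for x in np.arange(-.09,.06,.004):
    s=t&(fx>=x)&(fx<x+.004)
    if s.sum(): print(round(x*1000),s.sum(),(fy[s].min()*1000).round(1),(fy[s].max()*1000).round(1),Z[s].mean().round(4))
k=(d>0)&(Z>.087)&(Z<.098)&(abs(fx-.064)<.04)&(abs(fy)<.04)
print('knob top',cv2.minEnclosingCircle((W[k][:,:2]*1000).astype(np.float32)),Z[k].mean())
cv2.imwrite('pics/c2.png',cv2.resize(p[70:270,215:345],None,fx=3,fy=3,interpolation=cv2.INTER_CUBIC))
# green/bush etc
b=(d>0)&(Z>.045)&(Z<.062)&(W[...,1]>.02)
```

```text
foot rect ((521.4081420898438, -144.32772827148438), (188.16015625, 70.16280364990234), 24.7136287689209)
fy range per fx of top (z~40)
-82 140 -21.5 25.7 0.0392
-78 195 -21.7 25.8 0.0395
-74 192 -21.6 25.9 0.0395
-70 191 -20.8 25.9 0.0394
-66 240 -20.9 26.0 0.0394
-62 188 -21.0 26.1 0.0392
-58 70 -15.9 20.1 0.0394
-54 92 -20.1 24.2 0.0394
-50 76 -21.1 25.3 0.0394
-46 18 -18.3 22.2 0.0395
-14 113 -17.9 21.8 0.0387
-10 147 -18.0 21.7 0.0397
-6 127 -18.0 21.8 0.0395
-2 147 -17.1 21.9 0.0396
2 74 -17.1 21.8 0.0395
38 293 -27.3 31.0 0.0414
42 111 -27.2 30.9 0.0444
46 76 -27.4 31.0 0.0443
50 47 -27.5 31.2 0.0442
54 29 -27.6 31.2 0.044
58 24 -27.7 31.4 0.0436
knob top ((463.81927490234375, -170.92355346679688), 17.21578025817871) 0.09120342033643297
```

View pics/c2.png

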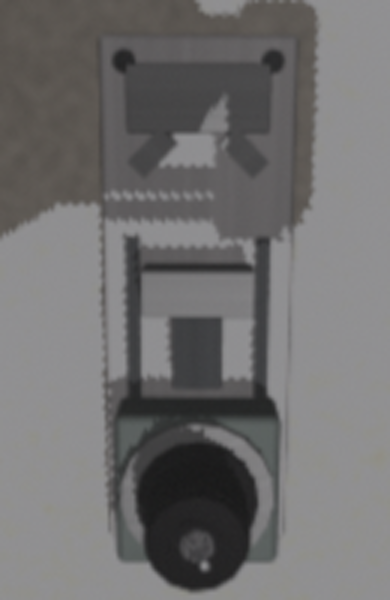

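Run:
```python
from h import *
z=np.load('w1.npz'); p=z['p']; K={k:z[k] for k in('mtx','R','t')}
a=np.radians(25.0); ux=-np.array([np.cos(a),np.sin(a)]); uy=np.array([-ux[1],ux[0]]); c0=np.array([.524,-.141])
def F(u,v,zz=.04): q=world(K,(u,v),z=zz)[:2]-c0; return (q@ux*1000).round(1),(q@uy*1000).round(1)
print('jaw edge',F(281,70+268/3),'arms L',F(215+178/3,70+140/3),F(215+147/3,70+177/3),'R',F(215+228/3,70+140/3),F(215+257/3,70+177/3),'knobtop centre?',F(215+196/3,70+547/3,.091))
cv2.imwrite('pics/c3.png',cv2.resize(p[85:170,240:320],None,fx=7,fy=7,interpolation=cv2.INTER_CUBIC))
for c in ['scene','side']:
    z=np.load(c+'.npz'); W,d=z['W'],z['d']; q=W[...,:2]-c0; fx=q@ux; fy=q@uy; Z=W[...,2]
    t=(d>0)&(abs(fx)<.12)&(abs(fy)<.04)&(Z>.036)&(Z<.047)
    print(c)
    for x in np.arange(-.09,.03,.004):
        s=t&(fx>=x)&(fx<x+.004)
        if s.sum(): print(round(x*1000),s.sum(),(fy[s].min()*1000).round(1),(fy[s].max()*1000).round(1),Z[s].mean().round(4))
    g=z['p']; b={'scene':(155,175,210,275),'side':(235,125,335,180)}[c]
    cv2.imwrite(f'pics/c3{c}.png',cv2.resize(g[b[1]:b[3],b[0]:b[2]],None,fx=6,fy=6,interpolation=cv2.INTER_CUBIC))
```

```text
jaw edge (np.float64(-13.1), np.float64(3.0)) arms L (np.float64(-55.7), np.float64(-3.6)) (np.float64(-43.7), np.float64(-14.1)) R (np.float64(-55.7), np.float64(13.1)) (np.float64(-43.7), np.float64(22.9)) knobtop centre? (np.float64(68.7), np.float64(2.2))
scene
-86 26 -22.7 23.9 0.0384
-82 40 -22.8 24.4 0.039
-78 35 -22.6 23.0 0.0387
-74 33 -22.2 23.0 0.0391
-70 39 -23.4 24.0 0.0391
-66 29 -23.1 24.5 0.039
-62 22 -22.6 17.3 0.0388
-58 20 -20.4 21.3 0.0392
-54 17 -22.0 24.4 0.0386
-50 6 -17.5 22.8 0.0385
-18 17 -18.3 18.1 0.0381
-14 29 -19.7 19.0 0.0389
-10 24 -19.6 19.6 0.039
-6 28 -19.3 19.3 0.0392
-2 20 -18.5 20.7 0.0389
side
-86 3 -2.5 9.1 0.0408
-82 26 -24.4 24.3 0.0407
-78 25 -23.8 23.8 0.0408
-74 23 -23.3 24.8 0.0406
-70 24 -23.5 25.9 0.0408
-66 26 -25.5 24.0 0.0407
-62 15 -23.7 14.8 0.0402
-58 19 -22.0 17.9 0.0403
-54 18 -22.4 21.5 0.04
-50 11 -22.4 20.3 0.0387
-18 10 -19.0 13.1 0.0398
-14 23 -21.4 19.3 0.041
-10 12 -21.0 21.4 0.041
-6 22 -20.8 20.6 0.041
-2 23 -20.3 19.0 0.0404
```

View pics/c3.png

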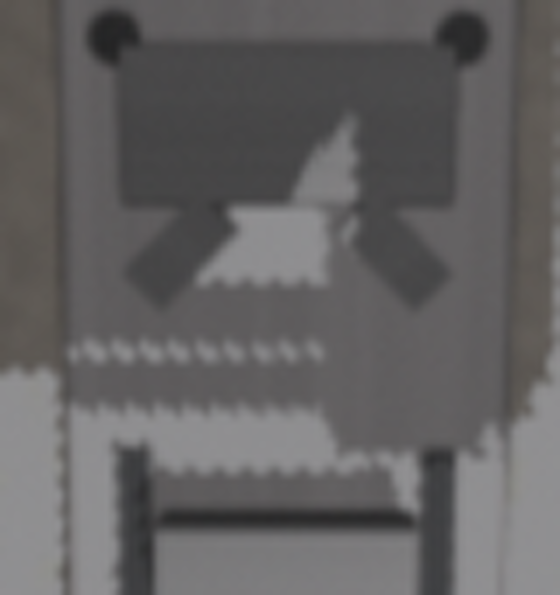

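View pics/c3side.png

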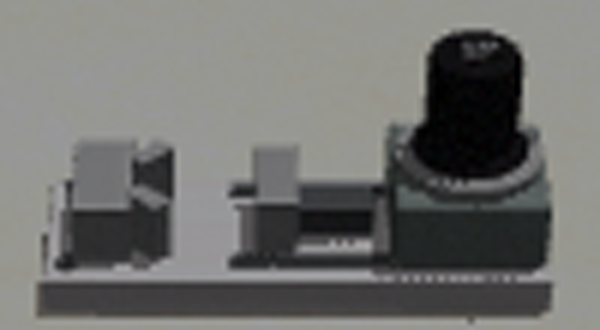

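Wrist crop: V arms at about (262–300, 115–129) and jaw front edge at row 160. That puts the seat at fixture x ≈ -40 mm and the jaw face at about -16 mm, so about 6 mm of play, which fits the description. The left fixture is 191x70 mm, so it is the smaller one. Next I go to the grey bush.

Run:
```python
from h import *
st(); cmd([.4666,.1045,.13],np.radians(25)); cmd([.4666,.1045,.031],np.radians(25))
```

```text
t 2.23 p [ 0.5093 -0.15    0.2097] yaw 24.94 F [ 0.42 -0.39 -0.64] T [-0.032 -0.06  -0.01 ] w 1.002 j [-0.41  0.36  1.79 -0.    0.98  0.72]
shift [ 2.74 -9.95  3.18] turn [ 0.    0.   -0.01]
shift [ 2.74 -9.95  7.14] turn [ 0.    0.   -0.01]
```

Call:
carry_out(
  commands=[
    [2.74, -9.95, 2, 0, 0, 0, 0.85],
    [2.74, -9.95, 3.2, 0, 0, 0, 0.85],
    [2.74, -9.95, 3.2, 0, 0, 0, 0.85],
    [2.74, -9.95, 3.2, 0, 0, 0, 0.85],
    [2.74, -9.95, 3.2, 0, 0, 0, 0.85],
    [2.74, -9.95, 3.2, 0, 0, 0, 0.85],
    [2.74, -9.95, 3.2, 0, 0, 0, 0.85],
    [2.74, -9.95, 3.2, 0, 0, 0, 0.85],
    [2.74, -9.95, 3.2, 0, 0, 0, 0.85],
    [2.74, -9.95, 3.2, 0, 0, 0, 0.85],
  ],
)

```text
clock: 3.07
tool_pos: [0.4673, 0.1032, 0.1299]
tcp_rot: [[0.908, 0.42, 0.001], [0.42, -0.908, -0.0], [0.0, 0.0, -1.0]]
wrist_force: [0.6, -0.6, 0.4]
width: 0.852
```

Run:
```python
from h import *
st(); cmd([.4666,.1045,.031],np.radians(25)); p,d,K=cap('wrist','w2'); W=cloud(K,d)
m=(d>0)&(W[...,2]>.045)&(W[...,2]<.062)&(np.hypot(W[...,0]-.467,W[...,1]-.105)<.035)
print(cv2.minEnclosingCircle((W[m][:,:2]*1000).astype(np.float32)),m.sum(),W[m][:,2].mean()) if m.sum() else print('none')
```

```text
t 3.07 p [0.4673 0.1032 0.1299] yaw 24.81 F [ 0.56 -0.6   0.35] T [-0.027  0.005  0.026] w 0.852 j [ 0.08  0.4   2.   -0.    0.73  1.22]
shift [-0.01 -0.06  3.95] turn [ 0.01 -0.01 -0.04]
((465.8310546875, 103.72067260742188), 17.98307228088379) 1176 0.05365092763871334
```

View pics/w2.png

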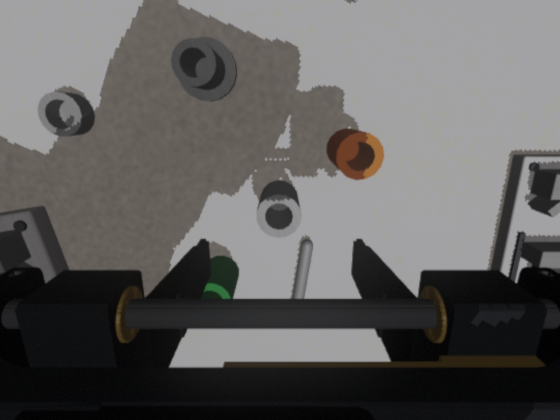

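The wrist view shows the grey bush top at (279,213), centred between the fingers. Orange is at (356,153) and green at (220,275), both clear of them. I descend and grip.

Call:
carry_out(
  commands=[
    [0, -0.04, 1.5, 0, 0, 0, 0.85],
    [0, -0.04, 3, 0, 0, 0, 0.85],
    [0, -0.04, 3.95, 0, 0, 0, 0.85],
    [0, -0.04, 3.95, 0, 0, 0, 0.85],
    [0, -0.04, 3.95, 0, 0, 0, 0.85],
    [0, -0.04, 3.95, 0, 0, 0, 0.2],
    [0, -0.04, 3.95, 0, 0, 0, 0.2],
    [0, -0.04, 3.95, 0, 0, 0, 0.2],
    [0, -0.04, 3.95, 0, 0, 0, 0.2],
    [0, -0.04, 3.95, 0, 0, 0, 0.2],
  ],
  force=25,
)

```text
clock: 3.95
tool_pos: [0.4667, 0.1053, 0.0316]
tcp_rot: [[0.907, 0.421, 0.001], [0.421, -0.907, 0.0], [0.001, 0.001, -1.0]]
wrist_force: [-0.0, -1.2, -0.1]
width: 0.554
```

Run:
```python
from h import *
st()
```

```text
t 3.95 p [0.4667 0.1053 0.0316] yaw 24.88 F [-0.02 -1.19 -0.06] T [0.035 0.04  0.032] w 0.554 j [ 0.08  0.58  2.08 -0.    0.48  1.22]
```

Fingers are still closing (0.554; 36 mm is about 0.38).

Call:
carry_out(
  commands=[
    [0, 0, 0, 0, 0, 0, 0.2],
    [0, 0, 0, 0, 0, 0, 0.2],
    [0, 0, 0, 0, 0, 0, 0.2],
    [0, 0, 0, 0, 0, 0, 0.2],
    [0, 0, 0, 0, 0, 0, 0.2],
    [0, 0, 0, 0, 0, 0, 0.2],
  ],
)

```text
clock: 4.45
tool_pos: [0.4664, 0.1053, 0.031]
tcp_rot: [[0.907, 0.421, 0.0], [0.421, -0.907, -0.0], [0.0, 0.0, -1.0]]
wrist_force: [0.1, 0.4, 4.2]
width: 0.375
```

Run:
```python
from h import *
st()
a=np.radians(25); ux=-np.array([np.cos(a),np.sin(a)]); uy=np.array([-ux[1],ux[0]])
for c in ([.5233,-.1418],):
    g=np.array(c)+ux*-.037; print('target',g)
    cmd([*g,.14],a)
```

```text
t 4.45 p [0.4664 0.1053 0.031 ] yaw 24.88 F [0.14 0.38 4.25] T [0.081 0.026 0.005] w 0.375 j [ 0.08  0.58  2.08 -0.    0.48  1.22]
target [ 0.55683339 -0.12616312]
shift [-0.61  9.92 -4.36] turn [ 0.   -0.   -0.02]
```

Call:
carry_out(
  commands=[
    [0, 0, -1.5, 0, 0, 0, 0.2],
    [0, 0, -3, 0, 0, 0, 0.2],
    [0, 0, -4.4, 0, 0, 0, 0.2],
    [-0.3, 4, -4.4, 0, 0, 0, 0.2],
    [-0.6, 9.9, -4.4, 0, 0, 0, 0.2],
    [-0.6, 9.9, -4.4, 0, 0, 0, 0.2],
    [-0.6, 9.9, -4.4, 0, 0, 0, 0.2],
    [-0.6, 9.9, -4.4, 0, 0, 0, 0.2],
    [-0.6, 9.9, -4.4, 0, 0, 0, 0.2],
    [-0.6, 9.9, -4.4, 0, 0, 0, 0.2],
  ],
)

```text
clock: 5.28
tool_pos: [0.5589, -0.1314, 0.1403]
tcp_rot: [[0.909, 0.417, 0.002], [0.417, -0.909, -0.001], [0.001, 0.002, -1.0]]
wrist_force: [-0.6, 0.0, -2.7]
width: 0.377
```

Call:
carry_out(
  commands=[
    [0, 0, 0.8, 0, 0, 0, 0.2],
    [0, 0, 1.6, 0, 0, 0, 0.2],
    [0, 0, 1.6, 0, 0, 0, 0.2],
    [0, 0, 1.6, 0, 0, 0, 0.2],
  ],
)

```text
clock: 5.62
tool_pos: [0.5563, -0.1253, 0.1001]
tcp_rot: [[0.907, 0.421, -0.003], [0.421, -0.907, 0.001], [-0.002, -0.002, -1.0]]
wrist_force: [-0.2, 0.1, -2.3]
width: 0.376
```

Run:
```python
from h import *
from scipy.optimize import least_squares
o=st()
a=np.radians(25); ux=-np.array([np.cos(a),np.sin(a)]); uy=np.array([-ux[1],ux[0]])
for c in ['scene','side']:
    p,d,K=cap(c); W=cloud(K,d)
    uv=proj(K,np.append(o['tool_pos'][:2],o['tool_pos'][2])); u,v=uv.astype(int); print(c,uv)
    cv2.imwrite(f'pics/h_{c}.png',cv2.resize(p[max(0,v-70):v+70,max(0,u-95):u+95],None,fx=4,fy=4,interpolation=cv2.INTER_CUBIC))
    np.savez('h'+c,p=p,d=d,W=W)
```

```text
t 5.62 p [ 0.5563 -0.1253  0.1001] yaw 24.88 F [-0.21  0.09 -2.26] T [ 0.011 -0.004 -0.027] w 0.376 j [-0.34  0.56  1.81 -0.    0.78  0.8 ]
scene [174.13090646 220.83442027]
side [267.20448234 130.52568832]
```

View pics/h_side.png

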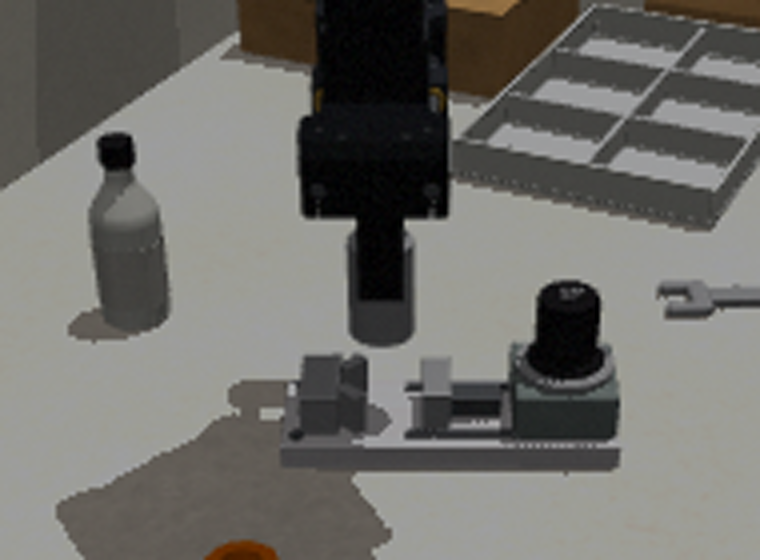

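View pics/h_scene.png

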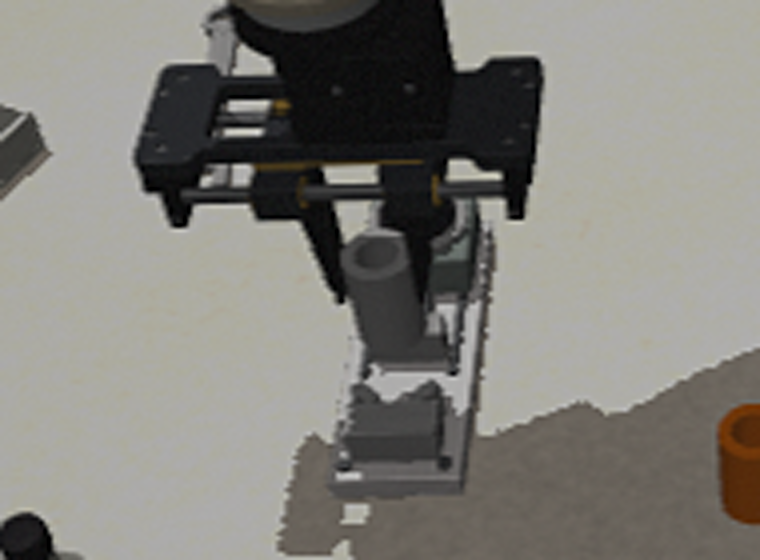

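Run:
```python
from h import *
from scipy.optimize import least_squares
a=np.radians(25); ux=-np.array([np.cos(a),np.sin(a)]); uy=np.array([-ux[1],ux[0]]); c0=np.array([.524,-.141])
tp=np.array([.5563,-.1253])
for c in ['scene','side']:
    z=np.load('h'+c+'.npz'); W,p,d=z['W'],z['p'],z['d']
    m=(d>0)&(W[...,2]>.066)&(W[...,2]<(.12 if c=='scene' else .082))&(np.hypot(W[...,0]-tp[0],W[...,1]-tp[1])<.024)&(p.min(-1)>35)
    # exclude top face and bore
    P=W[m]; rr=np.hypot(*(P[:,:2]-tp).T); P=P[(rr>.013)]
    s=least_squares(lambda q:np.hypot(P[:,0]-q[0],P[:,1]-q[1])-.018,tp,loss='soft_l1',f_scale=.001)
    q=s.x-c0; print(c,len(P),s.x.round(4),np.abs(s.fun).mean().round(4),'fix frame',(q@ux).round(4),(q@uy).round(4),'tip-offset',((s.x-tp)@ux).round(4),((s.x-tp)@uy).round(4),'zmin/max',P[:,2].min(),P[:,2].max())
    # jaw & V in this frame, z 36-47
    # knob sleeve
    f=W[...,:2]-c0; fx=f@ux; fy=f@uy; Z=W[...,2]
    j=(d>0)&(Z>.028)&(Z<.036)&(fx>-.03)&(fx<.01)&(abs(fy)<.019)
    print('   jaw front face pts', j.sum(), np.percentile(fx[j],[5,25,50]).round(4) if j.sum() else '')
    kk=(d>0)&(Z>.058)&(Z<.088)&(np.hypot(fx-.064,fy)<.022); K=W[kk]
    s=least_squares(lambda q:np.hypot(K[:,0]-q[0],K[:,1]-q[1])-.017,c0+.064*ux,loss='soft_l1',f_scale=.001); g=s.x-c0; print('   knob',s.x.round(4),(g@ux).round(4),(g@uy).round(4),len(K))
    e=np.load(c+'.npz'); W,d=e['W'],e['d'];f=W[...,:2]-c0; fx=f@ux; fy=f@uy; Z=W[...,2]
    for nm,lo,hi in (('Vblock',-.1,-.045),('jaw',-.025,.015)):
        t=(d>0)&(Z>.036)&(Z<.045)&(fx>lo)&(fx<hi)&(abs(fy)<.03); print('   ',nm,np.percentile(fx[t],[1,99]).round(4),'fy',np.percentile(fy[t],[1,50,99]).round(4))
```

```text
scene 295 [ 0.5564 -0.1253] 0.0008 fix frame -0.036 -0.0006 tip-offset -0.0001 0.0 zmin/max 0.06740209137377942 0.1195965546077649
   jaw front face pts 16 [-0.0162 -0.0154 -0.0146]
   knob [ 0.4659 -0.1691] 0.0646 0.0009 14
    Vblock [-0.0845 -0.0488] fy [-0.0229 -0.0001  0.0242]
    jaw [-0.0157  0.0014] fy [-0.0195  0.0001  0.0195]
side 73 [ 0.5573 -0.1256] 0.0009 fix frame -0.0367 0.0001 tip-offset -0.0007 0.0007 zmin/max 0.07117562113786148 0.08165335811098708
   jaw front face pts 28 [-0.0125 -0.0086  0.0021]
   knob [ 0.4653 -0.1692] 0.0651 0.0007 188
    Vblock [-0.0821 -0.0468] fy [-0.0243 -0.004   0.0244]
    jaw [-0.0147  0.0012] fy [-0.021  -0.0044  0.0207]
```

The bush in hand is at fixture x ≈ -36.5 mm, y ≈ 0 in both cameras, midway in the play. Lowering it straight down.

Call:
carry_out(
  commands=[
    [0, 0, 0.6, 0, 0, 0, 0.2],
    [0, 0, 1.2, 0, 0, 0, 0.2],
    [0, 0, 1.6, 0, 0, 0, 0.2],
    [0, 0, 1.8, 0, 0, 0, 0.2],
    [0, 0, 1.9, 0, 0, 0, 0.2],
    [0, 0, 2.0, 0, 0, 0, 0.2],
    [0, 0, 2.05, 0, 0, 0, 0.2],
    [0, 0, 2.05, 0, 0, 0, 0.2],
  ],
)

```text
clock: 6.38
tool_pos: [0.557, -0.1256, 0.0499]
tcp_rot: [[0.907, 0.421, 0.0], [0.421, -0.907, -0.0], [0.0, 0.0, -1.0]]
wrist_force: [0.2, 0.2, -3.0]
width: 0.371
```

Run:
```python
from h import *
st()
```

```text
t 6.38 p [ 0.557  -0.1256  0.0499] yaw 24.88 F [ 0.18  0.24 -2.98] T [-0.006 -0.077  0.005] w 0.371 j [-0.34  0.63  1.84 -0.    0.67  0.8 ]
```

Call:
carry_out(
  commands=[
    [0, 0, 0.04, 0, 0, 0, 0.2],
    [0, 0, 0.08, 0, 0, 0, 0.2],
    [0, 0, 0.11, 0, 0, 0, 0.2],
    [0, 0, 0.11, 0, 0, 0, 0.2],
  ],
)

```text
clock: 6.72
tool_pos: [0.5569, -0.1256, 0.047]
tcp_rot: [[0.907, 0.421, 0.0], [0.421, -0.907, -0.0], [0.0, 0.0, -1.0]]
wrist_force: [-0.4, 0.1, -1.1]
width: 0.372
```

Run:
```python
from h import *
st()
for c,b in (('side',(215,80,345,185)),('scene',(140,165,240,285))):
    p,d,K=cap(c); cv2.imwrite(f'pics/p_{c}.png',cv2.resize(p[b[1]:b[3],b[0]:b[2]],None,fx=5,fy=5,interpolation=cv2.INTER_CUBIC))
```

```text
t 6.72 p [ 0.5569 -0.1256  0.047 ] yaw 24.87 F [-0.37  0.1  -1.14] T [-0.122 -0.014 -0.032] w 0.372 j [-0.34  0.63  1.84 -0.    0.66  0.8 ]
```

View pics/p_side.png

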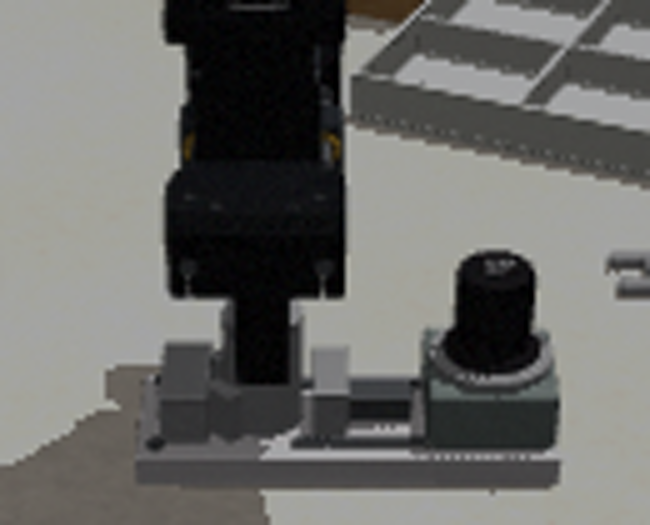

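Call:
carry_out(
  commands=[
    [0, 0, 0.03, 0, 0, 0, 0.2],
    [0, 0, 0.03, 0, 0, 0, 0.2],
  ],
)

```text
clock: 6.98
tool_pos: [0.557, -0.1256, 0.0469]
tcp_rot: [[0.907, 0.421, 0.001], [0.421, -0.907, -0.0], [0.001, 0.001, -1.0]]
wrist_force: [-3.5, 0.2, 8.8]
width: 0.373
```

Contact with the bed (8.8 N up). Release.

Call:
carry_out(
  commands=[
    [0, 0, 0.0, 0, 0, 0, 0.4],
    [0, 0, 0, 0, 0, 0, 0.45],
    [0, 0, 0, 0, 0, 0, 0.6],
    [0, 0, 0, 0, 0, 0, 0.7],
    [0, 0, 0, 0, 0, 0, 0.7],
    [0, 0, 0, 0, 0, 0, 0.7],
    [0, 0, 0, 0, 0, 0, 0.7],
  ],
)

```text
clock: 7.57
tool_pos: [0.5568, -0.1256, 0.0461]
tcp_rot: [[0.907, 0.421, -0.0], [0.421, -0.907, -0.0], [-0.0, 0.0, -1.0]]
wrist_force: [-0.0, 0.4, -1.2]
width: 0.691
```

Call:
carry_out(
  commands=[
    [0, 0, -1, 0, 0, 0, 0.7],
    [0, 0, -2.2, 0, 0, 0, 0.7],
    [0, 0, -3.4, 0, 0, 0, 0.7],
    [0, 0, -3.6, 0, 0, 0, 0.7],
    [0, 0, -3.6, 0, 0, 0, 0.7],
    [0, 0, -3.6, 0, 0, 0, 0.7],
  ],
)

```text
clock: 8.07
tool_pos: [0.5566, -0.1255, 0.1358]
tcp_rot: [[0.907, 0.421, -0.0], [0.421, -0.907, -0.0], [-0.0, 0.0, -1.0]]
wrist_force: [-0.4, 0.9, -0.1]
width: 0.7
```

```bash
cat > m.py <<'E'
from h import *
from scipy.optimize import least_squares
a=np.radians(25); ux=-np.array([np.cos(a),np.sin(a)]); uy=np.array([-ux[1],ux[0]]); c0=np.array([.524,-.141])
def bush(tag,save=True):
  for c,b in (('side',(215,80,345,185)),('scene',(140,165,240,285))):
    p,d,K=cap(c); W=cloud(K,d)
    cv2.imwrite(f'pics/{tag}_{c}.png',cv2.resize(p[b[1]:b[3],b[0]:b[2]],None,fx=5,fy=5,interpolation=cv2.INTER_CUBIC))
    q=W[...,:2]-c0; fx=q@ux; fy=q@uy; Z=W[...,2]
    t=(d>0)&(np.hypot(fx+.038,fy)<.026)&(Z>.064)&(Z<.078); T=W[t]
    if len(T)<10: print('few top',len(T)); continue
    (x,y),rad=cv2.minEnclosingCircle((T[:,:2]*1000).astype(np.float32)); g=np.array([x,y])/1000-c0
    m=(d>0)&(np.hypot(fx+.038,fy)<.026)&(Z>.043)&(Z<.068); P=W[m]
    s=least_squares(lambda q:np.hypot(P[:,0]-q[0],P[:,1]-q[1])-.018,c0-.038*ux,loss='soft_l1',f_scale=.001); h=s.x-c0
    print(c,'top',(g@ux).round(4),(g@uy).round(4),'rad',round(rad,1),'z',T[:,2].mean().round(4),'side fit',(h@ux).round(4),(h@uy).round(4),len(P))
E
python3 -c "
from m import *
st(); bush('r1'); cmd([.5560-.091,-.1692,.137],np.radians(205))"
```

```text
t 8.07 p [ 0.5566 -0.1255  0.1358] yaw 24.88 F [-0.44  0.89 -0.1 ] T [-0.05  -0.039  0.011] w 0.7 j [-0.34  0.51  1.78 -0.    0.86  0.8 ]
side top -0.036 -0.0011 rad 19.0 z 0.0697 side fit -0.0369 0.0001 189
scene top -0.0375 0.0001 rad 19.5 z 0.0689 side fit -0.0374 -0.0002 200
shift [-4.05  0.05 -0.08] turn [3.000e-02 2.000e-02 3.598e+01]
```

View pics/r1_side.png

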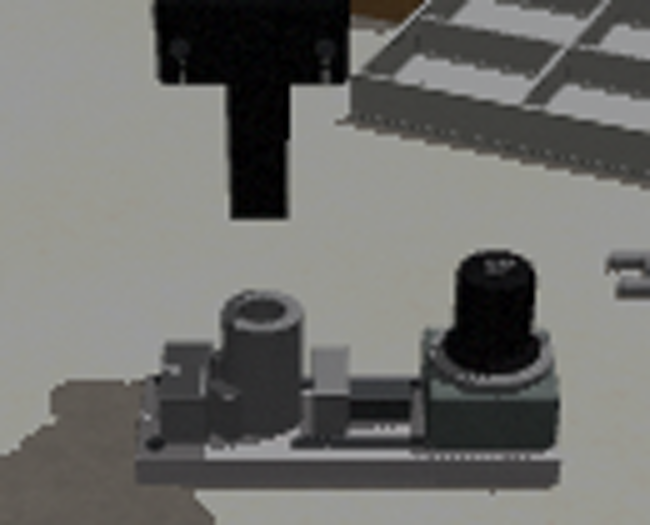

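View pics/r1_scene.png

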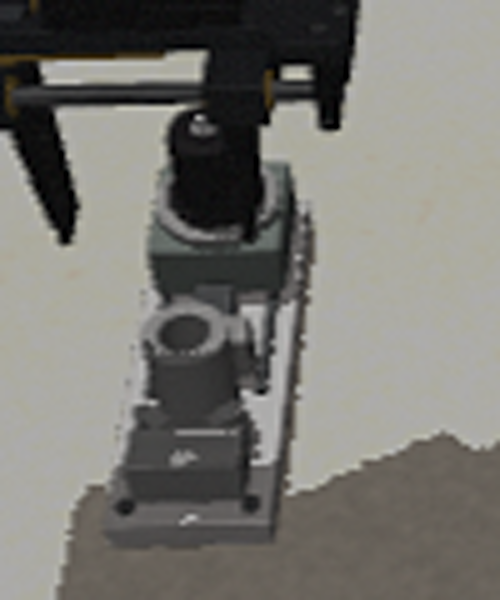

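The bush stands upright, let go, about 3 mm short of the V. Now I go to the knob, winding the wrist back for one long clockwise stroke.

Call:
carry_out(
  commands=[
    [-4.0, 0, -0.1, 0, 0, -1.4, 0.6],
    [-4.0, 0, -0.1, 0, 0, -2.8, 0.6],
    [-4.0, 0, -0.1, 0, 0, -4.2, 0.6],
    [-4.0, 0, -0.1, 0, 0, -5.6, 0.6],
    [-4.0, 0, -0.1, 0, 0, -7, 0.6],
    [-4.0, 0, -0.1, 0, 0, -8.4, 0.6],
    [-4.0, 0, -0.1, 0, 0, -9.8, 0.6],
    [-4.0, 0, -0.1, 0, 0, -11.2, 0.6],
    [-4.0, 0, -0.1, 0, 0, -12.6, 0.6],
    [-4.0, 0, -0.1, 0, 0, -14, 0.6],
  ],
)

```text
clock: 9.0
tool_pos: [0.4657, -0.1674, 0.1374]
tcp_rot: [[-0.091, 0.996, -0.002], [0.996, 0.091, 0.001], [0.001, -0.002, -1.0]]
wrist_force: [0.0, -0.2, 0.8]
width: 0.602
```

Call:
carry_out(
  commands=[
    [0, 0, 0, 0, 0, -1.4, 0.6],
    [0, 0, 0, 0, 0, -2.8, 0.6],
    [0, 0, 0, 0, 0, -4.2, 0.6],
    [0, 0, 0, 0, 0, -5.6, 0.6],
    [0, 0, 0, 0, 0, -7, 0.6],
    [0, 0, 0, 0, 0, -8.4, 0.6],
    [0, 0, 0, 0, 0, -9.8, 0.6],
    [0, 0, 0, 0, 0, -11.2, 0.6],
    [0, 0, 0, 0, 0, -12.6, 0.6],
    [0, 0, 0, 0, 0, -14, 0.6],
  ],
)

```text
clock: 9.83
tool_pos: [0.4657, -0.1674, 0.1374]
tcp_rot: [[-0.967, 0.255, -0.002], [0.255, 0.967, 0.001], [0.002, 0.0, -1.0]]
wrist_force: [-0.0, -0.9, 0.6]
width: 0.599
```

Call:
carry_out(
  commands=[
    [0, 0, 0, 0, 0, -1.4, 0.6],
    [0, 0, 0, 0, 0, -2.8, 0.6],
    [0, 0, 0, 0, 0, -4.2, 0.6],
    [0, 0, 0, 0, 0, -5.6, 0.6],
    [0, 0, 0, 0, 0, -7, 0.6],
    [0, 0, 0, 0, 0, -8.4, 0.6],
    [0, 0, 0, 0, 0, -8.4, 0.6],
    [0, 0, 0, 0, 0, -8.4, 0.6],
  ],
)

```text
clock: 10.5
tool_pos: [0.4658, -0.1675, 0.1377]
tcp_rot: [[-0.894, -0.449, -0.001], [-0.449, 0.894, 0.001], [0.001, 0.001, -1.0]]
wrist_force: [0.1, -1.1, 0.3]
width: 0.597
```

Run:
```python
from h import *
o=st(); print(o['tcp_rot'].round(4)); cmd([.4653,-.1693,.137],np.radians(210)); cmd([.4653,-.1693,.059],np.radians(210))
p,d,K=cap('wrist','w3'); print(proj(K,[.4653,-.1693,.092]))
```

```text
t 10.5 p [ 0.4658 -0.1675  0.1377] yaw -153.35 F [ 0.08 -1.08  0.31] T [ 0.147 -0.08   0.045] w 0.597 j [-0.48  0.41  1.96 -0.    0.77 -2.51]
[[-8.938e-01 -4.485e-01 -1.500e-03]
 [-4.485e-01  8.938e-01  7.000e-04]
 [ 1.000e-03  1.300e-03 -1.000e+00]]
shift [ 0.05 -0.06  0.03] turn [ 0.02 -0.01 -0.67]
shift [ 0.05 -0.06  3.15] turn [ 0.02 -0.01 -0.67]
[279.74690564 229.93161304]
```

View pics/w3.png

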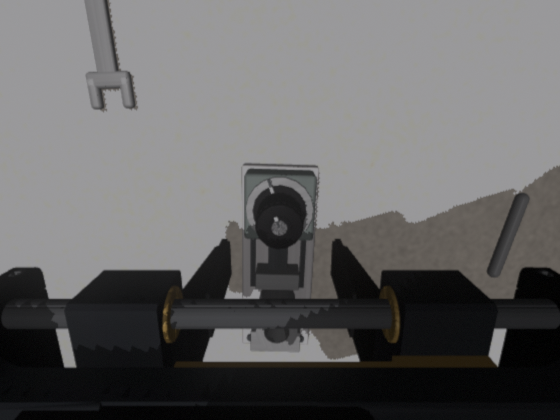

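Run:
```python
import cv2
p=cv2.imread('pics/w3.png'); cv2.imwrite('pics/w3c.png',cv2.resize(p[165:260,235:325],None,fx=6,fy=6,interpolation=cv2.INTER_CUBIC))
```

```text
(no output)
```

View pics/w3c.png

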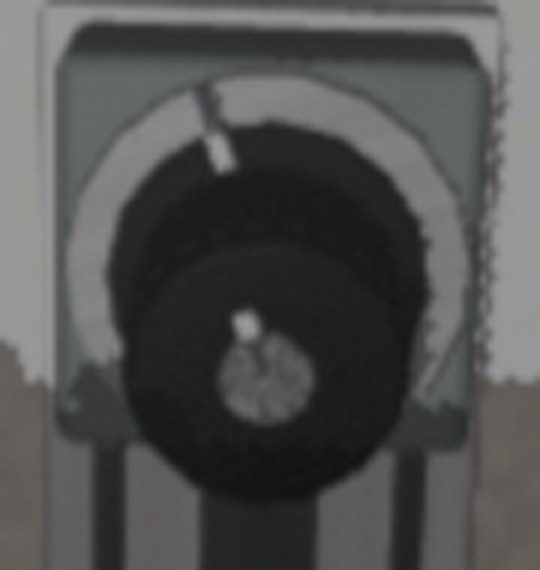

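Wrist view: knob top at (280,227), with the white index and the collar and skirt lines aligned. That's a good baseline for reading slip later. Descend and grip.

Call:
carry_out(
  commands=[
    [0.08, -0.06, 1.2, 0, 0, 0, 0.6],
    [0.08, -0.06, 2.4, 0, 0, 0, 0.6],
    [0.08, -0.06, 3.1, 0, 0, 0, 0.6],
    [0.08, -0.06, 3.1, 0, 0, 0, 0.6],
    [0.08, -0.06, 3.1, 0, 0, 0, 0.2],
    [0.08, -0.06, 3.1, 0, 0, 0, 0.2],
    [0.08, -0.06, 3.1, 0, 0, 0, 0.2],
    [0.08, -0.06, 3.1, 0, 0, 0, 0.2],
    [0.08, -0.06, 3.1, 0, 0, 0, 0.2],
    [0.08, -0.06, 3.1, 0, 0, 0, 0.2],
  ],
  force=45,
)

```text
clock: 11.38
tool_pos: [0.4651, -0.1695, 0.0622]
tcp_rot: [[-0.892, -0.452, 0.001], [-0.452, 0.892, -0.0], [-0.001, -0.0, -1.0]]
wrist_force: [-1.4, 4.6, 6.4]
width: 0.352
```

Run:
```python
from h import *
st()
```

```text
t 11.38 p [ 0.4651 -0.1695  0.0622] yaw -153.15 F [-1.38  4.64  6.41] T [ 0.968  0.053 -0.034] w 0.352 j [-0.48  0.54  2.02  0.    0.58 -2.52]
```

Call:
carry_out(
  commands=[
    [0, 0, 0, 0, 0, 1, 0.2],
    [0, 0, 0, 0, 0, 2, 0.2],
    [0, 0, 0, 0, 0, 3, 0.2],
    [0, 0, 0, 0, 0, 4, 0.2],
    [0, 0, 0, 0, 0, 5, 0.2],
    [0, 0, 0, 0, 0, 6, 0.2],
    [0, 0, 0, 0, 0, 7, 0.2],
    [0, 0, 0, 0, 0, 8, 0.2],
    [0, 0, 0, 0, 0, 9, 0.2],
    [0, 0, 0, 0, 0, 10, 0.2],
  ],
)

```text
clock: 12.22
tool_pos: [0.465, -0.1695, 0.0622]
tcp_rot: [[-0.918, 0.397, 0.001], [0.397, 0.918, -0.0], [-0.001, 0.0, -1.0]]
wrist_force: [-1.8, 4.8, 5.8]
width: 0.349
```

```bash
python3 -c "
from h import *
st()"
```

```text
t 12.22 p [ 0.465  -0.1695  0.0622] yaw 156.61 F [-1.78  4.75  5.81] T [ 0.818  0.173 -0.011] w 0.349 j [-0.48  0.54  2.02  0.    0.58 -1.65]
```

Call:
carry_out(
  commands=[
    [0, 0, 0, 0, 0, 1, 0.2],
    [0, 0, 0, 0, 0, 2, 0.2],
    [0, 0, 0, 0, 0, 3, 0.2],
    [0, 0, 0, 0, 0, 4, 0.2],
    [0, 0, 0, 0, 0, 5, 0.2],
    [0, 0, 0, 0, 0, 6, 0.2],
    [0, 0, 0, 0, 0, 7, 0.2],
    [0, 0, 0, 0, 0, 8, 0.2],
  ],
)

```text
clock: 12.88
tool_pos: [0.4649, -0.1695, 0.0622]
tcp_rot: [[-0.448, 0.894, 0.0], [0.894, 0.448, -0.0], [-0.0, 0.0, -1.0]]
wrist_force: [-2.5, 4.7, 7.7]
width: 0.349
```

```bash
python3 -c "
from h import *
st()"
```

```text
t 12.88 p [ 0.4649 -0.1695  0.0622] yaw 116.64 F [-2.46  4.68  7.75] T [0.763 0.286 0.258] w 0.349 j [-0.48  0.54  2.02  0.    0.58 -0.95]
```

Running torque 0.26 N·m now, so the free play is taken up. Short steps from here.

Call:
carry_out(
  commands=[
    [0, 0, 0, 0, 0, 0.7, 0.2],
    [0, 0, 0, 0, 0, 1.4, 0.2],
    [0, 0, 0, 0, 0, 2, 0.2],
  ],
)

```text
clock: 13.13
tool_pos: [0.4649, -0.1695, 0.0622]
tcp_rot: [[-0.287, 0.958, 0.0], [0.958, 0.287, -0.0], [-0.0, 0.0, -1.0]]
wrist_force: [-1.9, 4.3, 7.9]
width: 0.351
```

```bash
python3 -c "
from h import *
st()"
```

```text
t 13.13 p [ 0.4649 -0.1695  0.0622] yaw 106.71 F [-1.87  4.27  7.87] T [0.79  0.228 0.233] w 0.351 j [-0.48  0.54  2.02  0.    0.58 -0.77]
```

Call:
carry_out(
  commands=[
    [0, 0, 0, 0, 0, 0.7, 0.2],
    [0, 0, 0, 0, 0, 1.4, 0.2],
    [0, 0, 0, 0, 0, 2, 0.2],
  ],
)

```text
clock: 13.38
tool_pos: [0.4649, -0.1694, 0.0622]
tcp_rot: [[-0.117, 0.993, 0.0], [0.993, 0.117, -0.0], [-0.0, 0.0, -1.0]]
wrist_force: [-2.1, 3.9, 6.6]
width: 0.351
```

```bash
python3 -c "
from h import *
st()"
```

```text
t 13.38 p [ 0.4649 -0.1694  0.0622] yaw 96.71 F [-2.1   3.88  6.57] T [0.827 0.306 0.221] w 0.351 j [-0.48  0.54  2.02  0.    0.58 -0.6 ]
```

Call:
carry_out(
  commands=[
    [0, 0, 0, 0, 0, 0.7, 0.2],
    [0, 0, 0, 0, 0, 1.4, 0.2],
    [0, 0, 0, 0, 0, 2, 0.2],
  ],
)

```text
clock: 13.63
tool_pos: [0.4649, -0.1694, 0.0622]
tcp_rot: [[0.057, 0.998, 0.0], [0.998, -0.057, 0.0], [0.0, 0.0, -1.0]]
wrist_force: [-1.9, 3.6, 6.6]
width: 0.35
```

```bash
python3 -c "
from h import *
st()"
```

```text
t 13.63 p [ 0.4649 -0.1694  0.0622] yaw 86.71 F [-1.85  3.64  6.64] T [0.853 0.309 0.241] w 0.35 j [-0.48  0.54  2.02  0.    0.58 -0.43]
```

Call:
carry_out(
  commands=[
    [0, 0, 0, 0, 0, 0.7, 0.2],
    [0, 0, 0, 0, 0, 1.4, 0.2],
    [0, 0, 0, 0, 0, 2, 0.2],
  ],
)

```text
clock: 13.88
tool_pos: [0.4649, -0.1694, 0.0622]
tcp_rot: [[0.23, 0.973, 0.0], [0.973, -0.23, -0.0], [0.0, 0.0, -1.0]]
wrist_force: [-2.1, 4.7, 7.6]
width: 0.35
```

```bash
python3 -c "
from h import *
st()"
```

```text
t 13.88 p [ 0.4649 -0.1694  0.0622] yaw 76.72 F [-2.1   4.74  7.63] T [0.909 0.355 0.31 ] w 0.35 j [-0.48  0.54  2.02  0.    0.58 -0.25]
```

Torque is rising (0.31). Going to 5° steps.

Call:
carry_out(
  commands=[
    [0, 0, 0, 0, 0, 0.5, 0.2],
    [0, 0, 0, 0, 0, 1, 0.2],
  ],
)

```text
clock: 14.05
tool_pos: [0.4649, -0.1694, 0.0622]
tcp_rot: [[0.313, 0.95, 0.0], [0.95, -0.313, -0.0], [0.0, 0.0, -1.0]]
wrist_force: [-1.7, 5.4, 8.0]
width: 0.351
```

```bash
python3 -c "
from h import *
st()"
```

```text
t 14.05 p [ 0.4649 -0.1694  0.0622] yaw 71.78 F [-1.71  5.38  8.02] T [0.946 0.364 0.376] w 0.351 j [-0.48  0.54  2.02  0.    0.58 -0.17]
```

Call:
carry_out(
  commands=[
    [0, 0, 0, 0, 0, 0.5, 0.2],
    [0, 0, 0, 0, 0, 1, 0.2],
  ],
)

```text
clock: 14.22
tool_pos: [0.4649, -0.1694, 0.0622]
tcp_rot: [[0.394, 0.919, 0.0], [0.919, -0.394, -0.0], [0.0, 0.0, -1.0]]
wrist_force: [-1.2, 4.6, 7.5]
width: 0.35
```

```bash
python3 -c "
from h import *
st()"
```

```text
t 14.22 p [ 0.4649 -0.1694  0.0622] yaw 66.79 F [-1.15  4.6   7.5 ] T [1.027 0.306 0.424] w 0.35 j [-0.48  0.54  2.02  0.    0.58 -0.08]
```

Call:
carry_out(
  commands=[
    [0, 0, 0, 0, 0, 0.5, 0.2],
    [0, 0, 0, 0, 0, 1, 0.2],
  ],
)

```text
clock: 14.38
tool_pos: [0.4649, -0.1694, 0.0622]
tcp_rot: [[0.473, 0.881, 0.0], [0.881, -0.473, -0.0], [0.0, 0.0, -1.0]]
wrist_force: [-1.5, 4.7, 7.2]
width: 0.353
```

```bash
python3 -c "
from h import *
st()"
```

```text
t 14.38 p [ 0.4649 -0.1694  0.0622] yaw 61.79 F [-1.53  4.67  7.21] T [1.029 0.303 0.455] w 0.353 j [-0.48  0.54  2.02  0.    0.58  0.01]
```

Call:
carry_out(
  commands=[
    [0, 0, 0, 0, 0, 0.5, 0.2],
    [0, 0, 0, 0, 0, 1, 0.2],
  ],
)

```text
clock: 14.55
tool_pos: [0.4649, -0.1694, 0.0622]
tcp_rot: [[0.548, 0.837, 0.0], [0.837, -0.548, -0.0], [0.0, 0.0, -1.0]]
wrist_force: [-1.4, 4.6, 8.8]
width: 0.35
```

```bash
python3 -c "
from h import *
st()"
```

```text
t 14.55 p [ 0.4649 -0.1694  0.0622] yaw 56.79 F [-1.39  4.64  8.8 ] T [1.051 0.321 0.406] w 0.35 j [-0.48  0.54  2.02  0.    0.58  0.1 ]
```

Call:
carry_out(
  commands=[
    [0, 0, 0, 0, 0, 0.5, 0.2],
    [0, 0, 0, 0, 0, 1, 0.2],
  ],
)

```text
clock: 14.72
tool_pos: [0.4649, -0.1693, 0.0622]
tcp_rot: [[0.619, 0.786, 0.0], [0.786, -0.619, 0.0], [0.0, 0.0, -1.0]]
wrist_force: [-2.3, 4.6, 7.5]
width: 0.347
```

```bash
python3 -c "
from h import *
st()"
```

```text
t 14.72 p [ 0.4649 -0.1693  0.0622] yaw 51.77 F [-2.27  4.6   7.54] T [1.04  0.324 0.256] w 0.347 j [-0.48  0.54  2.02  0.    0.58  0.18]
```

Call:
carry_out(
  commands=[
    [0, 0, 0, 0, 0, 0.5, 0.2],
    [0, 0, 0, 0, 0, 1, 0.2],
  ],
)

```text
clock: 14.88
tool_pos: [0.4649, -0.1693, 0.0622]
tcp_rot: [[0.685, 0.729, 0.0], [0.729, -0.685, 0.0], [0.0, 0.0, -1.0]]
wrist_force: [-2.0, 5.6, 8.2]
width: 0.354
```

```bash
python3 -c "
from h import *
st()"
```

```text
t 14.88 p [ 0.4649 -0.1693  0.0622] yaw 46.77 F [-1.96  5.63  8.24] T [1.141 0.31  0.328] w 0.354 j [-0.48  0.54  2.02  0.    0.58  0.27]
```

Click 1: peak at yaw 62°, trough at about 51°. The second is expected near 21°.

Call:
carry_out(
  commands=[
    [0, 0, 0, 0, 0, 0.5, 0.2],
    [0, 0, 0, 0, 0, 1, 0.2],
  ],
)

```text
clock: 15.05
tool_pos: [0.4649, -0.1693, 0.0622]
tcp_rot: [[0.746, 0.666, 0.0], [0.666, -0.746, 0.0], [0.0, 0.0, -1.0]]
wrist_force: [-1.3, 6.0, 7.1]
width: 0.351
```

```bash
python3 -c "
from h import *
st()"
```

```text
t 15.05 p [ 0.4649 -0.1693  0.0622] yaw 41.78 F [-1.3   5.97  7.12] T [1.16  0.349 0.429] w 0.351 j [-0.48  0.54  2.02  0.    0.58  0.36]
```

Call:
carry_out(
  commands=[
    [0, 0, 0, 0, 0, 0.5, 0.2],
    [0, 0, 0, 0, 0, 1, 0.2],
  ],
)

```text
clock: 15.22
tool_pos: [0.4649, -0.1693, 0.0622]
tcp_rot: [[0.801, 0.599, 0.0], [0.599, -0.801, 0.0], [0.0, 0.0, -1.0]]
wrist_force: [-0.7, 5.9, 8.7]
width: 0.351
```

```bash
python3 -c "
from h import *
st()"
```

```text
t 15.22 p [ 0.4649 -0.1693  0.0622] yaw 36.78 F [-0.71  5.89  8.71] T [1.184 0.29  0.45 ] w 0.351 j [-0.48  0.54  2.02  0.    0.58  0.45]
```

Call:
carry_out(
  commands=[
    [0, 0, 0, 0, 0, 0.5, 0.2],
    [0, 0, 0, 0, 0, 1, 0.2],
  ],
)

```text
clock: 15.38
tool_pos: [0.4649, -0.1693, 0.0622]
tcp_rot: [[0.85, 0.527, 0.0], [0.527, -0.85, 0.0], [0.0, 0.0, -1.0]]
wrist_force: [-1.3, 4.9, 6.8]
width: 0.35
```

```bash
python3 -c "
from h import *
st()"
```

```text
t 15.38 p [ 0.4649 -0.1693  0.0622] yaw 31.79 F [-1.28  4.91  6.77] T [1.206 0.309 0.421] w 0.35 j [-0.48  0.54  2.02  0.    0.58  0.53]
```

Call:
carry_out(
  commands=[
    [0, 0, 0, 0, 0, 0.5, 0.2],
    [0, 0, 0, 0, 0, 1, 0.2],
  ],
)

```text
clock: 15.55
tool_pos: [0.4649, -0.1693, 0.0622]
tcp_rot: [[0.893, 0.451, 0.0], [0.451, -0.893, 0.0], [0.0, 0.0, -1.0]]
wrist_force: [-1.3, 5.9, 7.3]
width: 0.346
```

```bash
python3 -c "
from h import *
st()"
```

```text
t 15.55 p [ 0.4649 -0.1693  0.0622] yaw 26.78 F [-1.34  5.88  7.27] T [1.248 0.231 0.413] w 0.346 j [-0.48  0.54  2.02  0.    0.58  0.62]
```

Call:
carry_out(
  commands=[
    [0, 0, 0, 0, 0, 0.5, 0.2],
    [0, 0, 0, 0, 0, 1, 0.2],
  ],
)

```text
clock: 15.72
tool_pos: [0.4649, -0.1693, 0.0622]
tcp_rot: [[0.929, 0.371, 0.0], [0.371, -0.929, 0.0], [0.0, -0.0, -1.0]]
wrist_force: [-1.4, 6.5, 7.8]
width: 0.353
```

```bash
python3 -c "
from h import *
st()"
```

```text
t 15.72 p [ 0.4649 -0.1693  0.0622] yaw 21.77 F [-1.36  6.55  7.8 ] T [1.276 0.227 0.276] w 0.353 j [-0.48  0.54  2.02  0.    0.58  0.71]
```

The second peak has passed and the torque has dropped (0.28), so two clicks. Let go and inspect.

Call:
carry_out(
  commands=[
    [0, 0, 0, 0, 0, 0, 0.45],
    [0, 0, 0, 0, 0, 0, 0.6],
    [0, 0, 0, 0, 0, 0, 0.6],
    [0, 0, 0, 0, 0, 0, 0.6],
    [0, 0, 0, 0, 0, 0, 0.6],
    [0, 0, -1, 0, 0, 0, 0.6],
    [0, 0, -2, 0, 0, 0, 0.6],
    [0, 0, -3, 0, 0, 0, 0.6],
    [0, 0, -3, 0, 0, 0, 0.6],
    [0, 0, -3, 0, 0, 0, 0.6],
  ],
)

```text
clock: 16.55
tool_pos: [0.4654, -0.1701, 0.1371]
tcp_rot: [[0.928, 0.373, 0.002], [0.373, -0.928, -0.001], [0.002, 0.002, -1.0]]
wrist_force: [0.3, -0.4, -1.1]
width: 0.601
```

Run:
```python
from m import *
st(); bush('f1')
p,d,K=cap('wrist','w4'); u,v=proj(K,[.4645,-.1700,.07]).astype(int); print(u,v)
cv2.imwrite('pics/w4c.png',cv2.resize(p[v-55:v+45,u-50:u+50],None,fx=6,fy=6,interpolation=cv2.INTER_CUBIC))
```

```text
t 16.55 p [ 0.4654 -0.1701  0.1371] yaw 21.88 F [ 0.33 -0.44 -1.1 ] T [-0.006 -0.006 -0.006] w 0.601 j [-0.48  0.41  1.96 -0.    0.77  0.71]
side top -0.0384 -0.0012 rad 19.1 z 0.0699 side fit -0.0384 0.0002 182
scene top -0.0386 -0.0008 rad 19.5 z 0.0691 side fit -0.039 -0.0001 201
280 219
```

View pics/w4c.png

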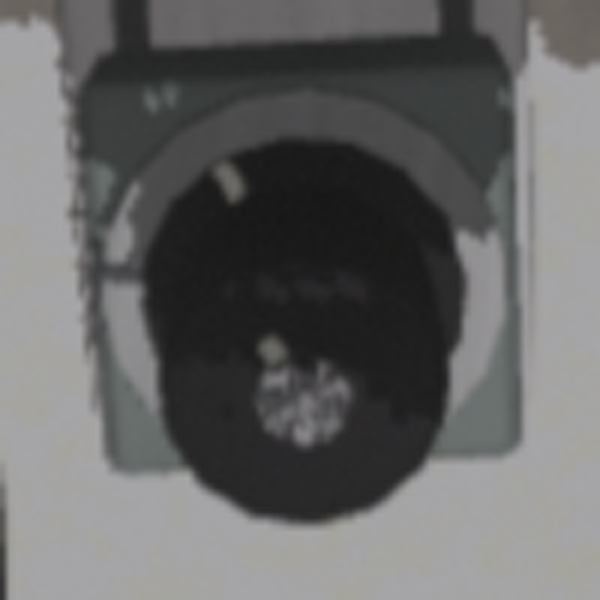

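View pics/f1_side.png

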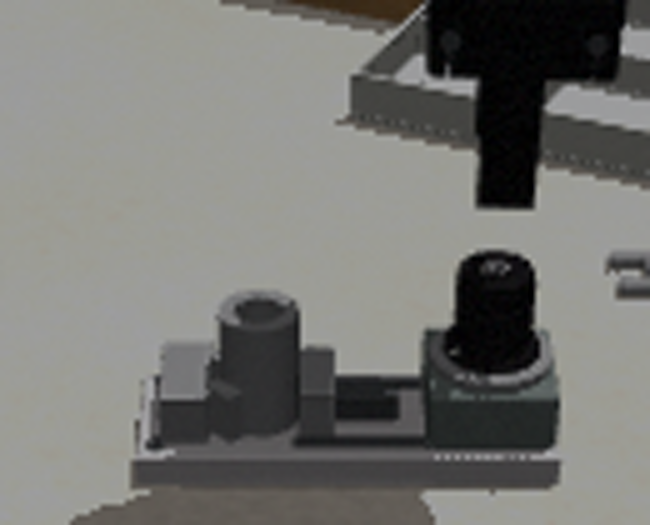

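Wrist crop: the skirt's white line is at (230,183) and the collar's dark line at (122,272), about 52–58° apart. That is a dot distance of about 2.6–2.9 mm, well inside 1.6–5.1. The bush is upright between the V and the jaw. I'll raise the arm clear, check once more and hand in.

Call:
carry_out(
  commands=[
    [0, 0, -1, 0, 0, 0, 0.6],
    [0, 0, -2, 0, 0, 0, 0.6],
    [0, 0, -3, 0, 0, 0, 0.6],
    [0, 0, -3, 0, 0, 0, 0.6],
    [0, 0, -3, 0, 0, 0, 0.6],
    [0, 0, -3, 0, 0, 0, 0.6],
  ],
)

```text
clock: 17.2
tool_pos: [0.4646, -0.1697, 0.2099]
tcp_rot: [[0.928, 0.373, -0.002], [0.373, -0.928, 0.001], [-0.001, -0.001, -1.0]]
wrist_force: [-0.0, -0.8, 0.2]
width: 0.6
```

Run:
```python
from m import *
st(); bush('f2')
p,d,K=cap('scene'); W=cloud(K,d)
for n,x,y in (('ring',.461,.3),('flanged',.543,.207)):
    m=(d>0)&(np.hypot(W[...,0]-x,W[...,1]-y)<.04)&(W[...,2]>.012)&(W[...,2]<.06); print(n,W[m].mean(0).round(3))
    e=np.load('scene.npz'); W0=e['W']; m=(e['d']>0)&(np.hypot(W0[...,0]-x,W0[...,1]-y)<.04)&(W0[...,2]>.012)&(W0[...,2]<.06); print('  start',W0[m].mean(0).round(3))
print(workorder.hand_in())
```

```text
t 17.2 p [ 0.4646 -0.1697  0.2099] yaw 21.87 F [-0.02 -0.76  0.21] T [-0.025 -0.027 -0.038] w 0.6 j [-0.48  0.31  1.88 -0.    0.95  0.71]
side top -0.0382 -0.0016 rad 19.4 z 0.0698 side fit -0.0383 0.0003 177
scene top -0.0393 0.0008 rad 19.1 z 0.069 side fit -0.0391 0.0 205
ring [0.463 0.301 0.018]
  start [0.463 0.301 0.018]
flanged [0.549 0.208 0.036]
  start [0.549 0.208 0.036]
the job is handed in; nothing more can be done
None
```

The job is handed in: the grey plain bush stands clamped upright in the V of the smaller fixture, and I stopped the knob after two clicks. The hand-in reported no verdict.

**What I did**
- I lowered the bush into the play between the V and the jaw until it touched the bed, then let go of it.
- I turned the knob clockwise in one grasp. Free play came first, then running at about 0.23 N·m. Two torque peaks of about 0.45 N·m followed, each with a drop after it, and I let go at the second drop.

**Last checks**
- **Bush:** its centre is about 1 mm from the seat in both fixed cameras, it looks upright, and its top is at about 70 mm where 71 mm is expected.
- **Slip:** the lines on the skirt and the collar are about 52–58° apart. That is roughly 2.6–2.9 mm between the dots, slightly under the nominal 60° for two clicks but inside the 1.6–5.1 mm allowed.
- **Other parts:** the ring and the flanged bush have not moved, and the arm is clear of everything.
- **Time:** the clock stood at 17.2 s when I handed in.

**What disagreed or was not measured**
- The peaks read slightly above the stated 0.42 N·m, probably sensor bias and noise.
- The wrist camera placed the fixture about 2–3 mm away from where the fixed cameras did.
- The clamping force was not measured. I infer it from the clutch having slipped.

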